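Seal the storage jar: seat the disk, screw on the ring

TASK

Close the blue jar. Take the sealing disk out of its wooden rack and lay it flat on the cutting board with its orange plug face down, let go of it, then take it by its rim and seat it fully home in the jar's mouth; let go, then put the brass ring over it and screw it down (clockwise from above) until it is tight on the disk. Leave the cup, the glass, the sugar jar and the salt mill standing where they are.

Things in the scene. Friction and masses are not known exactly. Their poses are not given: they have to be found in the camera images.
- jar: Blue storage jar with a white threaded neck, held fast in a black non-slip foot (116 mm across, 12 mm high); it cannot move or turn. Body 90 mm across up to 72 mm above the table. Neck: 60 mm outside, 52 mm inside, rim 104 mm above the table. Origin: centre of the underside, z up.
- jar_mouth (a point): Centre of the mouth in the plane of the rim. From 2 to 13 mm under the rim a raised three-start right-hand thread runs round the neck, 68 mm across its crests, lead 24 mm a turn (3.8 mm a rad). Where round the neck the threads start is not given and differs each time: it must be felt. z up.
- disk: Sealing disk, about 80 g: steel flange 60 mm across, 6 mm thick, bevelled at its top edge; under it an orange plug 49 mm across, 5 mm thick, with a bevelled edge (11 mm in all). Origin: centre of the plug's free face. z axis: from plug to steel face. At first on edge in the rack, z level within 0.1 rad, pointing roughly to the robot's right, lowest edge 8 mm, highest 68 mm above the table.
- disk_top (a point): Centre of the disk's steel face, 11 mm from the disk's origin along its z. When seated the flange lies on the rim: plug face 5 mm under the rim, steel face 6 mm above it, level.
- rack: Small light-wood rack, fixed to the table, 34 x 84 x 29 mm (x, y, z), with one slot 12.8 mm wide along its y axis in which the disk stands on edge; the slot's floor is 8 mm, its cheeks (36 mm long) 29 mm above the table; end stops up to 21 mm. Origin: centre of the underside, z up.
- ring: Brass screw ring, about 100 g, right way up on the table: ribbed skirt 77 mm across, 19.7 mm high; on it a top plate 3 mm thick with a 40 mm hole, and on that a round crown 67 mm across, 15 mm high (37.7 mm in all). Inside the skirt, 0.7 to 3.7 mm above its lower edge, three lugs 120 degrees apart leave 62.8 mm between them and run under the jar's thread. Origin: centre of the underside, z up.
- ring_crown (a point): Centre of the ring at the crown's foot (shoulder), 22.7 mm above the ring's underside; grip the crown above it. Set on the thread the ring rests 5 to 14 mm above its lowest place; it takes 1.2 to 4 rad clockwise (several grasps). It can lie on the disk, underside 13.7 mm under the rim, some 0.5 to 1 rad before it is tight: turn on till the torque rises steeply (0.5 N m and more). It locks itself.
- board_mid (a point): Centre of the upper face of the beech cutting board, which lies flat and fixed on the table, 112 mm wide (along this frame's x) and 239 mm long, 14 mm thick with rounded ends; it lies with its length roughly along the world y. This frame: x across the board, y up, z along the board.
- drying_cup_1: White cup, 60x80x62 mm, standing at the front right. Leave alone. Origin: underside.
- drying_glass_2: Upturned clear tumbler, 45 mm across, 62 mm high, at the right; leave alone. Origin: underside.
- sugar_jar: Glass sugar jar with grey lid, 54 mm across, 80 mm high, near the front edge. Leave alone. Origin: underside.
- salt_mill: Glass salt mill with grey cap, 44 mm across, 90 mm high, near the front edge. Leave alone. Origin: underside.
Mind the look-alikes: they are no part of the job. There is more than one size of the disk; the one meant has the size given above. Several things look just like the ring: the one meant starts farthest to the robot's left.

How it is judged:
By the outcome, as a careful person would: the job done as asked, in the order asked, and still so for the second after the job is handed in, with the robot touching nothing.
It also fails if it takes over 72 s, if anything falls off the work surface, if the arm or the gripper's body presses on something with over 40 N, if the wrist force passes 120 N, or if a joint passes its speed limit or range.

ROBOT

A 6-joint arm with a two-finger parallel gripper is mounted at the origin on a cart in front of the work surface, level with it; the furniture and walls round the work are solid. World frame = base frame: x ahead of the robot, y to its left, z up, the work surface at z = 0. Lengths are in m, angles in rad, forces in N, time in s.
With the tool pointing down it reaches from about 0.4 to 0.925 m from the base axis. Payload 3.4 kg.
Tool frame: the origin (TCP) lies at the very end of the fingers, on their centre line; the grasp point (between the pads) lies 19 mm behind it; z points along the fingers, y is the line along which they close (so a half turn about z gives the same grasp; the last joint's range is limited). The gripper opens to 85 mm and grips with 20 to 120 N. Pads are 22 mm wide; open, the fingers measure 114 mm over their backs; the gripper's body (76 mm by 85 mm) begins 54 mm behind the grasp point. The pads swing forward as they close: fully open they stand 13 mm farther back than shut.
Start: joints at [1.036, 0.307, 1.506, -0, 1.328, -0.073], TCP at [0.256, 0.515, 0.231] pointing down, gripper open.
Joint ranges: [-3.12, 3.12], [-1.05, 2.28], [0.14, 2.33], [-1.42, 4.57], [0.1, 2.73], [-2.68, 2.68]. Speed limits (rad/s): [2.57, 2.57, 3.14, 3.14, 3.14, 3.14].

INTERFACE

Orientations are given as a unit quaternion [x, y, z, w].
In Python, from cell import r gives the robot as it stands. Calls block until the motion is done:
- r.movep(position, orientation): joint-space move of the TCP to a pose.
- r.move_l(position, max_speed=0.15, rot=None, contact_N=None): straight line of the TCP; rot=None keeps the orientation; max_speed is the mean speed in m/s. With contact_N (N) it stops when the force on the tool has changed by that much, and returns True; else False.
- r.movej(angles): joint-space move.
- r.let_go() and r.gripper_close(): open the fingers fully, or close them until they stop; the grip force is fixed at half the most.
- r.hold(seconds).
- r.solve_ik(position, orientation): joint angles nearest the present ones, or None.
- r.get_obs(): the state.
- r.read_camera(name): name is "scene" or "top" or "wrist"; returns the picture (420x560x3 uint8, red, green, blue); there is no depth.
- r.calibration(name): a dict with "vertical_fov" (degrees; the focal length in pixels is half the picture's height over the tangent of half this angle, whatever the lens; pixels are square), "cx", "cy" (the principal point, pixels), "pose" (4x4, takes a point from camera to world coordinates). Camera axes: x right, y down, z forward; pixel columns grow to the right and rows downward; lengths in m; the calibration is good to about 2 mm. A picture is of the moment at which its call begins: read the wrist's pose just before it. calibration takes no time and is no camera call; for the wrist camera it gives the pose at the moment of the call.
A pose or a line that the arm cannot do raises r.PlanningError and nothing moves.
- r.close_job(): hands the job in; it is judged then, once.
Trained networks look in the newest picture that a camera, given by its name, has taken for a name from the list of things; names that differ only in an ending like _2 or _b are one class to them, and where a whole thing is asked for, a point or a joint stands for the part that bears it (a point fixed in the world has none). Each returns a list of dicts, best first, with "conf" (0 to 1); they miss things now and then, are a little off and sometimes report something else, mostly with a low value. They report only what shows in the picture. A call takes as long as a camera call. They do not tell look-alikes from the thing itself.
- r.find_in(name, camera): "position" ([column, row] in pixels, amid what is visible of it).
The state is a dict: "time": time; "qpos": joint angles; "qd": joint speeds; "effort": joint torques, N m; "position": TCP position; "ee_rot": TCP orientation; "ft_force": force on the tool from outside, world axes, zero at the start; "torque": the same for the moment, N m; "finger_gap": opening from 0.0 (shut) to 1.0 (fully open); "grasp_force": force on a finger pad.
Only numpy, scipy, OpenCV 4.12 (cv2) and the standard library are available. Lean on these libraries where they do the work, as an engineer would, in place of code of your own. Each camera call takes 0.05 s, during which the arm holds its last target. There are 200 camera calls.

## Working session

There is one attempt and no reset: what is moved stays moved. The work goes in short steps, each a Python script; the robot and the scene stay as the last script left them, time stands still between calls to the robot, and variables do not carry over. Pictures are saved under pics/ and viewed, at most 10 in all, crops included, and the job is handed in when it is done.

```bash
ls; mkdir -p pics; python3 - <<'E'
from cell import r
import cv2, numpy as np
for n in ("scene","top"):
    im=r.read_camera(n); cv2.imwrite(f"pics/{n}0.png",im[:,:,::-1])
    c=r.calibration(n); print(n,c["vertical_fov"],c["cx"],c["cy"],np.round(c["pose"],3).tolist())
    for k in ("jar","jar_mouth","disk","disk_top","rack","ring","ring_crown","board_mid","drying_cup_1","drying_glass_2"):
        print(k,[(np.round(d["position"]).tolist(),round(d["conf"],2)) for d in r.find_in(k,n)][:5])
o=r.get_obs();print(o)
print(np.round(r.calibration("wrist")["pose"],3).tolist(),r.calibration("wrist")["vertical_fov"])
E
```

```text
pics
scene 45.41597281261902 274.5941361452023 204.33287529771258 [[0.881, -0.368, 0.297, 0.047], [-0.473, -0.696, 0.54, -0.927], [0.008, -0.617, -0.787, 1.313], [0.0, 0.0, 0.0, 1.0]]
jar [([288.0, 191.0], 0.96)]
jar_mouth [([287.0, 191.0], 0.95)]
disk [([256.0, 136.0], 0.68), ([263.0, 253.0], 0.56)]
disk_top [([251.0, 132.0], 0.6), ([288.0, 190.0], 0.42)]
rack [([270.0, 150.0], 0.66)]
ring [([361.0, 294.0], 0.76), ([317.0, 268.0], 0.59), ([233.0, 206.0], 0.21)]
ring_crown [([362.0, 295.0], 0.88), ([315.0, 266.0], 0.67)]
board_mid [([219.0, 174.0], 0.59)]
drying_cup_1 [([264.0, 256.0], 0.76), ([291.0, 287.0], 0.42)]
drying_glass_2 [([290.0, 288.0], 0.59)]
top 50.826522168547946 281.83275838705924 213.80939139077276 [[0.019, -0.993, 0.113, 0.416], [-1.0, -0.018, 0.005, -0.067], [-0.003, -0.113, -0.994, 1.127], [0.0, 0.0, 0.0, 1.0]]
jar [([263.0, 190.0], 0.7)]
jar_mouth [([267.0, 192.0], 0.78)]
disk [([139.0, 179.0], 0.6)]
disk_top [([142.0, 180.0], 0.73), ([174.0, 162.0], 0.69)]
rack [([180.0, 167.0], 0.69), ([369.0, 212.0], 0.31)]
ring [([374.0, 220.0], 0.96)]
ring_crown [([429.0, 19
[... 287 characters left out ...]
90e+00, -7.35165162e-02]), 'qd': array([ 0.00183837,  0.00189096, -0.00088437, -0.0003996 ,  0.00064972,
       -0.00020887]), 'effort': array([ 1.06846521e-03, -4.57489908e+01, -2.52341831e+01, -6.05671153e-05,
        8.35159353e-04,  1.57445299e-06]), 'position': array([0.25622323, 0.5147489 , 0.23128738]), 'ee_rot': array([ 2.28854593e-01,  9.73460618e-01, -1.93326538e-05, -7.94193179e-06]), 'ft_force': array([0.10183206, 0.82339718, 0.37185906]), 'torque': array([-0.0271868 , -0.0394478 , -0.03301941]), 'grasp_force': 0.0, 'finger_gap': 0.9973767573514472}
[[0.445, 0.854, 0.269, 0.188], [0.895, -0.425, -0.134, 0.549], [0.0, 0.301, -0.954, 0.374], [0.0, 0.0, 0.0, 1.0]] 62.617177650224384
```

View pics/top0.png

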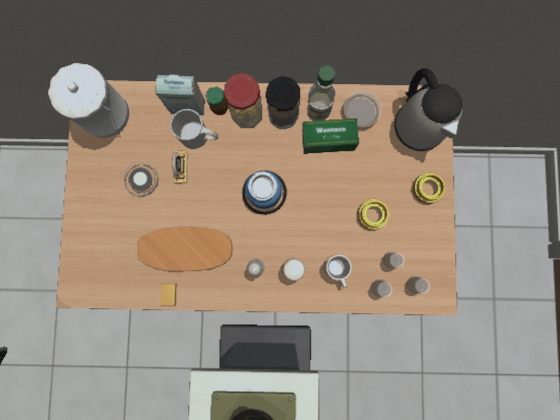

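View pics/scene0.png

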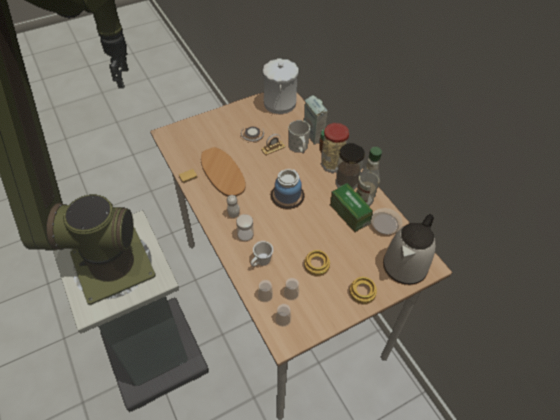

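```bash
cat > h.py <<'E'
from cell import r
import cv2, numpy as np
from scipy.spatial.transform import Rotation as R
def ray(px,c):
    f=210/np.tan(np.radians(c["vertical_fov"])/2); P=np.array(c["pose"])
    return P[:3,3],P[:3,:3]@np.array([(px[0]-c["cx"])/f,(px[1]-c["cy"])/f,1])
def p2w(px,c,z=0.):
    o,d=ray(px,c); return o+d*(z-o[2])/d[2]
def w2p(p,c):
    f=210/np.tan(np.radians(c["vertical_fov"])/2); P=np.array(c["pose"])
    q=P[:3,:3].T@(np.asarray(p)-P[:3,3]); return np.array([c["cx"]+f*q[0]/q[2],c["cy"]+f*q[1]/q[2]])
def down(yaw):  # tool z down, closing line (tool y) at angle yaw from world x
    y=np.array([np.cos(yaw),np.sin(yaw),0]); z=np.array([0,0,-1.]); x=np.cross(y,z)
    return R.from_matrix(np.c_[x,y,z]).as_quat()
def snap(n,fn=None):
    c=r.calibration(n); im=r.read_camera(n)
    if fn: cv2.imwrite(f"pics/{fn}.png",im[:,:,::-1])
    return im,c
E
python3 - <<'E'
from h import *
c=r.calibration("top")
for n,p,z in (("mouth",(263,184),.104),("rack",(180,167),.029),("saucer",(142,180),.01),("ring",(374,214),.03),("ring2",(429,188),.03),("boardL",(137,248),.014),("boardR",(231,250),.014),("sugar",(294,270),.08),("mill",(256,268),.09),("sponge",(168,294),.02),("steelmug",(190,126),.08),("bottle",(216,98),.08),("cup",(338,267),.06),("box",(330,136),.05)):
    print(n,np.round(p2w(p,c,z),3))
im0=cv2.imread("pics/top0.png"); a=cv2.resize(im0[135:220,110:220],None,fx=5,fy=5,interpolation=2)
cv2.imwrite("pics/ztop.png",a)
o=r.get_obs()
for k in range(8):
    y=k*np.pi/4-np.pi; print(round(y,2),r.solve_ik([.5,.2,.25],down(y)))
E
```

```text
mouth [ 0.601 -0.016  0.104]
rack [0.655 0.199 0.029]
saucer [0.623 0.3   0.01 ]
ring [ 0.544 -0.291  0.03 ]
ring2 [ 0.612 -0.43   0.03 ]
boardL [0.449 0.301 0.014]
boardR [0.448 0.065 0.014]
sugar [ 0.402 -0.093  0.08 ]
mill [ 0.405 -0.004  0.09 ]
sponge [0.337 0.216 0.02 ]
steelmug [0.746 0.167 0.08 ]
bottle [0.818 0.106 0.08 ]
cup [ 0.411 -0.198  0.06 ]
box [ 0.736 -0.178  0.05 ]
-3.14 None
-2.36 [ 3.02062519e-01  2.41735243e-01  1.55225117e+00 -4.44089210e-16
  1.34760624e+00  2.65825701e+00]
-1.57 [ 3.02062519e-01  2.41735243e-01  1.55225117e+00 -4.44089210e-16
  1.34760624e+00  1.87285885e+00]
-0.79 [ 3.02062519e-01  2.41735243e-01  1.55225117e+00 -4.44089210e-16
  1.34760624e+00  1.08746068e+00]
0.0 [ 3.02062519e-01  2.41735243e-01  1.55225117e+00 -4.44089210e-16
  1.34760624e+00  3.02062519e-01]
0.79 [ 3.02062519e-01  2.41735243e-01  1.55225117e+00 -4.44089210e-16
  1.34760624e+00 -4.83335644e-01]
1.57 [ 3.02062519e-01  2.41735243e-01  1.55225117e+00 -4.44089210e-16
  1.34760624e+00 -1.26873381e+00]
2.36 [ 3.02062519e-01  2.41735243e-01  1.55225117e+00 -4.44089210e-16
  1.34760624e+00 -2.05413197e+00]
```

View pics/ztop.png

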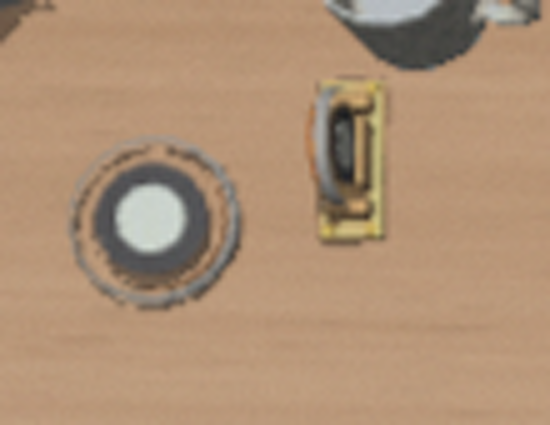

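```bash
python3 - <<'E'
from h import *
r.movep([.58,.17,.22],down(np.pi/2))
im,c=snap("wrist","w1"); o=r.get_obs(); print(o["time"],o["position"])
np.savez("w1.npz",im=im,pose=c["pose"],cx=c["cx"],cy=c["cy"],vertical_fov=c["vertical_fov"])
for k in ("disk","rack","jar_mouth","board_mid"): print(k,[(np.round(d["position"],1).tolist(),round(d["conf"],2)) for d in r.find_in(k,"wrist")][:3])
E
```

```text
2.875 [0.57956467 0.17101187 0.22003123]
disk [([314.6, 262.0], 0.78), ([400.7, 217.8], 0.59)]
rack [([304.1, 232.8], 0.83), ([93.5, 1.7], 0.47)]
jar_mouth [([86.5, 203.0], 0.71)]
board_mid [([290.7, 46.2], 0.63)]
```

View pics/w1.png

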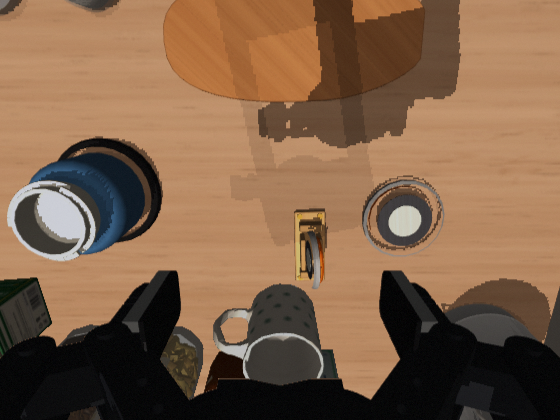

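```bash
python3 - <<'E'
from h import *
d=np.load("w1.npz"); im=d["im"]; c={k:d[k] for k in ("pose","cx","cy","vertical_fov")}
a=cv2.resize(im[195:345,205:385,::-1],None,fx=4,fy=4,interpolation=cv2.INTER_CUBIC)[:600,:720].copy()
# overlay predicted model: rack (x along -> world) guess
cv2.imwrite("pics/z1.png",a)
print(np.round(c["pose"],3).tolist())
for p,z in (((294,210),.021),((326,209),.021),((304.1,232.8),.02)): print(p2w(p,c,z))
E
```

```text
[[-0.001, 0.954, 0.301, 0.503], [1.0, 0.0, 0.002, 0.17], [0.001, 0.301, -0.954, 0.363], [0.0, 0.0, 0.0, 1.0]]
[0.61310538 0.18566095 0.021     ]
[0.61200071 0.21889814 0.021     ]
[0.63893944 0.19680735 0.02      ]
```

View pics/z1.png

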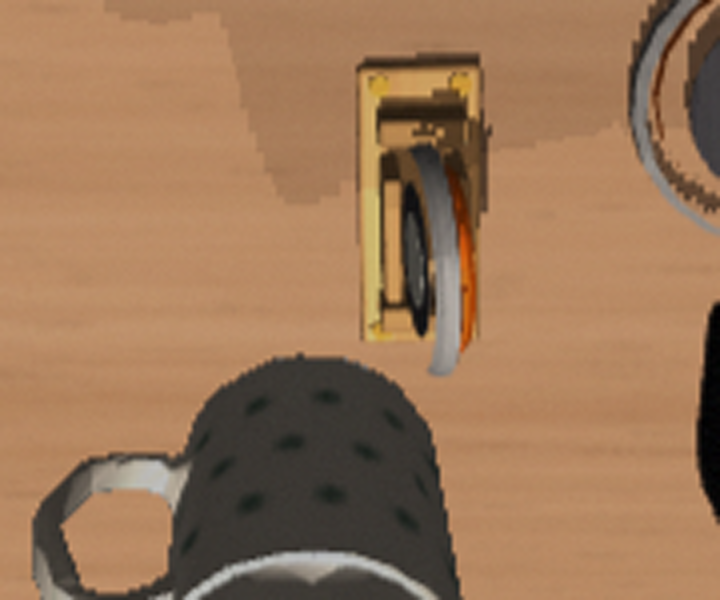

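```bash
python3 - <<'E'
from h import *
d=np.load("w1.npz"); im=d["im"]; c={k:d[k] for k in ("pose","cx","cy","vertical_fov")}
for n,p,z in (("near bot",(309.8,208.7),0),("near top",(309.7,211.7),.021),("nearL",(294.2,212.),.021),("nearR",(325.3,212),.021),("farL",(295.5,280),.021),("mug near",(280,284),0),("mugL0",(251,310),.04),("mugR0",(314,300),.03),("saucer",(403,215),.0)): print(n,np.round(p2w(p,c,z),4))
# saddle: fit rack centre/yaw
from scipy.optimize import least_squares
obs=[((-17,-42,21),(294.2,212)),((17,-42,21),(325.3,212)),((-17,42,21),(295.5,280)),((0,-42,0),(309.8,208.7))]
def W(v,q): # q: (across +y, along +x, z)mm
    ca,sa=np.cos(v[2]),np.sin(v[2]); x,y=q[1]/1e3,q[0]/1e3
    return [v[0]+ca*x-sa*y,v[1]+sa*x+ca*y,q[2]/1e3]
s=least_squares(lambda v:np.concatenate([w2p(W(v,q),c)-p for q,p in obs]),[.655,.2,0]); v=s.x; print(v,s.fun.round(1))
a=cv2.resize(im[195:345,205:385,::-1],None,fx=4,fy=4,interpolation=cv2.INTER_CUBIC).copy()
def draw(P,col):
    p=np.array([(w2p(x,c)-[205,195])*4 for x in P]); cv2.polylines(a,[p.round().astype(int)],True,col,1)
draw([W(v,q) for q in ((-17,-42,21),(17,-42,21),(17,42,21),(-17,42,21))],(0,255,0))
draw([W(v,q) for q in ((-17,-18,29),(17,-18,29),(17,18,29),(-17,18,29))],(255,255,0))
t=np.linspace(0,2*np.pi,60)
for tilt,dy in ((0,0),):
  for off,col,rr in ((-5.5,(0,0,255),30),(.5,(255,0,255),30),(5.5,(255,0,0),24.5)):
    draw([W(v,(off,rr*np.cos(u),38+rr*np.sin(u))) for u in t],col)
cv2.imwrite("pics/z2.png",a)
E
```

```text
near bot [0.6184 0.204  0.    ]
near top [0.615 0.202 0.021]
nearL [0.6153 0.1859 0.021 ]
nearR [0.6153 0.2183 0.021 ]
farL [0.6948 0.1884 0.021 ]
mug near [0.7119 0.1713 0.    ]
mugL0 [0.7205 0.1398 0.04  ]
mugR0 [0.7145 0.2087 0.03  ]
saucer [0.6257 0.3076 0.    ]
[0.65704468 0.2037897  0.02109188] [ 0.   0.1  1.6 -0.5 -0.7  3.7 -0.9 -2.9]
```

View pics/z2.png

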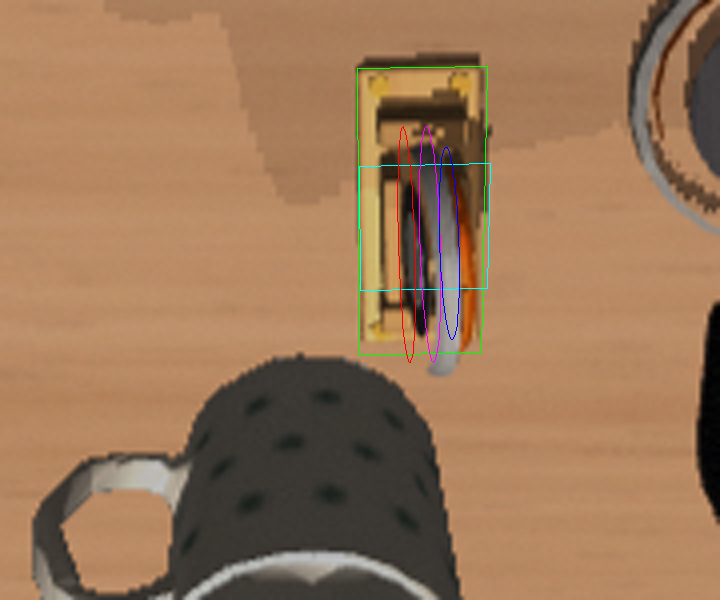

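```bash
cat > fit.py <<'E'
from h import *
from scipy.optimize import least_squares
d=np.load("w1.npz"); im=d["im"]; c={k:d[k] for k in ("pose","cx","cy","vertical_fov")}
def W(v,q):
    ca,sa=np.cos(v[2]),np.sin(v[2]); x,y=q[1]/1e3,q[0]/1e3
    return [v[0]+ca*x-sa*y,v[1]+sa*x+ca*y,q[2]/1e3]
obs=[((-17,-42,9),(294.2,212)),((17,-42,9),(325.3,212)),((-17,42,9),(295.5,280)),((0,-42,0),(309.8,208.7)),((17,42,9),(325,280))]
s=least_squares(lambda v:np.concatenate([w2p(W(v,q),c)-p for q,p in obs]),[.655,.2,0]); v=s.x; print("rack",v.round(4),s.fun.round(1))
t=np.linspace(0,2*np.pi,120)
def circ(u,off,rr): # u: x,y,yaw,tilt ; disk axis n (toward +y = plug side)
    n=np.array([-np.sin(u[2])*np.cos(u[3]),np.cos(u[2])*np.cos(u[3]),np.sin(u[3])])
    e=np.array([np.cos(u[2]),np.sin(u[2]),0]); f=np.cross(e,n)
    C=np.array([u[0],u[1],.038])+n*off
    return np.array([w2p(C+rr*(e*np.cos(k)+f*np.sin(k)),c) for k in t])
px=lambda L:[np.array([205+a/4,195+b/4]) for a,b in L]
right=px([(437,147),(448,200),(460,260),(458,330),(452,372)])
def res(u):
    A=circ(u,.003,.030);B=circ(u,-.003,.030)
    o=[]
    for p in right: o.append(np.min(np.hypot(*(A-p).T)))
    o.append(max(A[:,1].max(),B[:,1].max())-(195+375/4)); o.append(min(A[:,1].min(),B[:,1].min())-(195+145/4))
    o.append(A[:,0].max()-(205+462/4))
    o+= [u[2]*3,u[3]*3]
    return o
best=min((least_squares(res,[v[0],v[1],y0,t0]) for y0 in (-.05,.05,.1) for t0 in (-.1,.0,.1)),key=lambda s:s.cost)
u=best.x; print("disk flange mid x,y,yaw,tilt",u.round(4),np.round(best.fun,1))
a=cv2.resize(im[195:345,205:385,::-1],None,fx=4,fy=4,interpolation=cv2.INTER_CUBIC).copy()
def draw(p,col): cv2.polylines(a,[((np.array(p)-[205,195])*4).round().astype(int)],True,col,1)
for z,h,col in ((9,42,(0,255,0)),(29,18,(255,255,0))): draw([w2p(W(v,q),c) for q in ((-17,-h,z),(17,-h,z),(17,h,z),(-17,h,z))],col)
draw(circ(u,-.003,.03),(0,0,255));draw(circ(u,.003,.03),(255,0,255));draw(circ(u,.008,.0245),(255,0,0))
cv2.imwrite("pics/z3.png",a)
E
python3 fit.py
```

```text
rack [0.6605 0.2047 0.0279] [ 0.1 -0.2  0.6 -1.1 -0.2  1.1 -0.4  0.1 -0.1  0.3]
disk flange mid x,y,yaw,tilt [ 0.6616  0.2037  0.0275 -0.0822] [ 0.3  1.   0.5  0.5  0.1  0.8 -0.8 -0.5  0.1 -0.2]
```

View pics/z3.png

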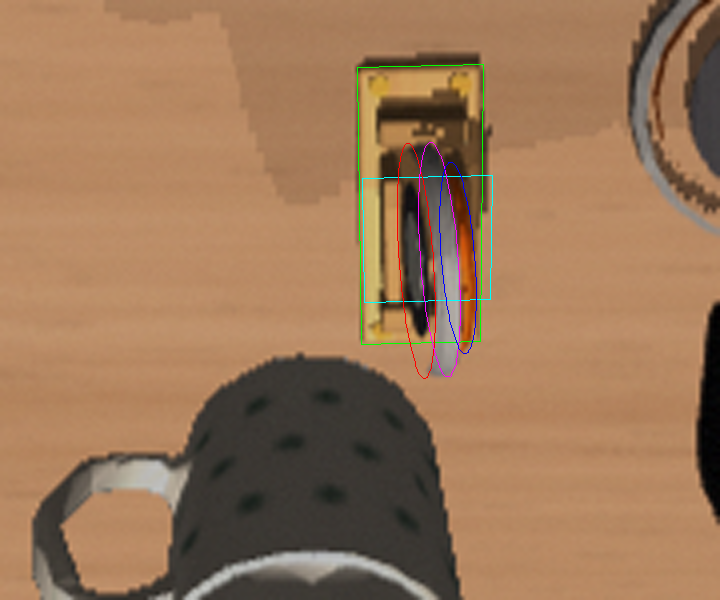

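```bash
cat >> h.py <<'E'
def tilt(yaw,phi): # start from down(yaw) and swing tool z about tool y so that the -yaw-90 side (steel) comes up
    y=np.array([np.cos(yaw),np.sin(yaw),0]); return (R.from_rotvec(-phi*y)*R.from_quat(down(yaw))).as_quat()
def tz(q): return R.from_quat(q).as_matrix()[:,2]
E
python3 - <<'E'
from h import *
pk=r.solve_ik([.6586,.208,.025],down(.07)); print("pick",pk)
for phi in (.87,1.05):
  for yaw in np.arange(-2,3.2,.35):
    q=tilt(yaw,phi)
    for D in ([.45,.17,.036],[.45,.12,.036]):
      s=r.solve_ik(np.array(D)+.013*tz(q),q)
      if s is not None: print(phi,round(yaw,2),D[1],np.round(s,2),np.round(tz(q),2))
E
```

```text
pick [ 2.44769311e-01  6.49838012e-01  1.47057048e+00 -4.44089210e-16
  1.02118416e+00  1.74769311e-01]
0.87 -2.0 0.17 [0.02 0.82 1.51 0.34 1.63 1.89] [-0.7   0.32 -0.64]
0.87 -2.0 0.12 [-0.05  0.82  1.52  0.29  1.64  1.84] [-0.7   0.32 -0.64]
0.87 -1.65 0.17 [0.15 0.85 1.41 0.17 1.73 1.74] [-0.76  0.06 -0.64]
0.87 -1.65 0.12 [0.08 0.84 1.44 0.12 1.72 1.69] [-0.76  0.06 -0.64]
0.87 -1.3 0.17 [0.27 0.87 1.37 0.   1.77 1.57] [-0.74 -0.2  -0.64]
0.87 -1.3 0.12 [ 0.21  0.85  1.41 -0.05  1.75  1.52] [-0.74 -0.2  -0.64]
0.87 -0.95 0.17 [ 0.4   0.86  1.38 -0.17  1.75  1.4 ] [-0.62 -0.44 -0.64]
0.87 -0.95 0.12 [ 0.34  0.84  1.44 -0.22  1.71  1.35] [-0.62 -0.44 -0.64]
0.87 -0.6 0.17 [ 0.52  0.84  1.45 -0.34  1.66  1.24] [-0.43 -0.63 -0.64]
0.87 -0.6 0.12 [ 0.46  0.82  1.52 -0.38  1.6   1.21] [-0.43 -0.63 -0.64]
0.87 -0.25 0.17 [ 0.64  0.8   1.57 -0.5   1.52  1.12] [-0.19 -0.74 -0.64]
0.87 -0.25 0.12 [ 0.57  0.78  1.65 -0.55  1.45  1.11] [-0.19 -0.74 -0.64]
0.87 0.1 0.17 [ 0.74  0.75  1.73 -0.68  1.34  1.04] [ 0.08 -0.76 -0.64]
0.87 0.1 0.12 [ 0.68  0.73  1.81 -0.74  1.27  1.05] [ 0.08 -0.76 -
[... 1109 characters left out ...]
1  1.44 -0.43  1.76  1.23] [-0.49 -0.72 -0.5 ]
1.05 -0.25 0.17 [ 0.67  0.9   1.5  -0.56  1.67  1.15] [-0.21 -0.84 -0.5 ]
1.05 -0.25 0.12 [ 0.61  0.87  1.59 -0.6   1.6   1.15] [-0.21 -0.84 -0.5 ]
1.05 0.1 0.17 [ 0.79  0.85  1.68 -0.74  1.48  1.11] [ 0.09 -0.86 -0.5 ]
1.05 0.1 0.12 [ 0.73  0.83  1.77 -0.79  1.4   1.14] [ 0.09 -0.86 -0.5 ]
1.05 0.45 0.17 [ 0.88  0.81  1.89 -0.97  1.27  1.15] [ 0.38 -0.78 -0.5 ]
1.05 0.45 0.12 [ 0.82  0.8   1.98 -1.05  1.21  1.21] [ 0.38 -0.78 -0.5 ]
1.05 0.8 0.17 [ 0.95  0.8   2.13 -1.31  1.09  1.33] [ 0.62 -0.6  -0.5 ]
1.05 2.9 0.17 [-0.44  0.81  2.24  1.32  1.07  1.67] [ 0.21  0.84 -0.5 ]
1.05 2.9 0.12 [-0.55  0.8   2.2   1.19  1.1   1.72] [ 0.21  0.84 -0.5 ]
```

```bash
python3 - <<'E'
from h import *
q=down(.06)
r.movep([.6586,.207,.12],q)
print(r.move_l([.6586,.207,.025],.12,contact_N=15), r.get_obs()["position"])
r.gripper_close(); o=r.get_obs(); print(o["time"],o["finger_gap"],o["grasp_force"],o["ft_force"])
r.move_l([.6586,.207,.125],.15); o=r.get_obs(); print(o["time"],o["finger_gap"],o["grasp_force"],o["ft_force"])
snap("wrist","w2")
E
```

```text
True [0.6579165  0.20894879 0.03438434]
5.575 0.6123012260776689 58.93127001385437 [-3.84880674  1.81695645 26.57295704]
6.3333 0.61086815058895 61.405765737072215 [-0.26162178 -0.18745213 -2.05307161]
```

View pics/w2.png

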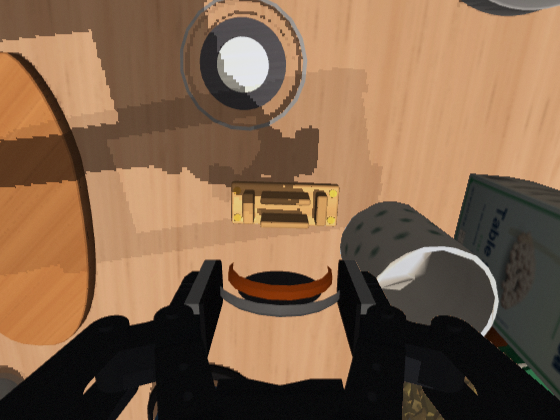

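```bash
python3 - <<'E'
from h import *
im=cv2.imread("pics/w2.png"); h=cv2.cvtColor(im,cv2.COLOR_BGR2HSV).astype(int)
for y in range(252,322,2):
    s=""
    for x in range(206,354,2):
        H,S,V=h[y,x]
        s+= "#" if V<50 else ("O" if S>190 and H<14 else ("g" if S<60 else ("." if V>140 else "o")))
    print(y,s)
c=r.calibration("wrist"); p=r.get_obs()["position"]
for d in (-.03,-.02,-.01,0,.01,.02,.03): print(d,w2p(p+[0,0,d],c).round(),w2p(p+[.03,0,d],c).round(),w2p(p+[-.03,0,d],c).round())
E
```

```text
252 ...................................................................ggg#ggg
254 ....................................................................gggggg
256 ....................................................................gggggg
258 ....................................................................gggggg
260 oooooooo...........................................................o#ggggg
262 ####g###..........................................................o####g#g
264 ###g####.....O....................................................o#######
266 #g######....OO....................................................o####g##
268 #g######....OO...............................................O....o######g
270 g#######....OO...............................................oO...########
272 gg######...oOOO............ooo############ooo................OO...######gg
274 ########o..oOOOO.......oo######################oo...........oOO...#######g
276 gg######o..oOOOOOo...o############################o........oOOO...########
278 ########o..oOOOOOOOo################################o.....oOOOO...###
[... 1251 characters left out ...]
gg.........#######
312 #######................ggggggggggggggggggggggggggggggggo...........#######
314 #######...................ogggggggggggggggggggggggo................o######
316 #######............................oggggooo.........................######
318 ######o.............................................................######
320 ######..............................................................o#####
-0.03 [279. 247.] [334. 250.] [224. 243.]
-0.02 [279. 254.] [337. 258.] [221. 251.]
-0.01 [279. 263.] [340. 267.] [218. 260.]
0 [279. 273.] [344. 277.] [214. 269.]
0.01 [279. 284.] [348. 288.] [209. 280.]
0.02 [278. 297.] [352. 301.] [204. 293.]
0.03 [278. 311.] [357. 316.] [199. 307.]
```

```bash
python3 - <<'E'
from h import *
yaw,phi=-.25,.95; q=tilt(yaw,phi); z=tz(q)
D=np.array([.45,.17,.035]); T=D-.004*z
r.movep(T+[0,0,.06],q); f0=r.get_obs()["ft_force"]
print(r.move_l(T-[0,0,.012],.08,contact_N=4)); o=r.get_obs(); print(o["time"],o["position"],o["position"]-T,o["ft_force"]-f0,o["finger_gap"])
p=o["position"]
print(r.move_l(p-[0,0,.013],.05,contact_N=14)); o=r.get_obs(); print(o["time"],o["position"]-p,o["ft_force"]-f0,o["finger_gap"])
snap("scene","s2")
E
```

```text
True
8.1 [0.45030909 0.17265475 0.02576358] [-0.00049588 -0.00049777 -0.01156315] [-0.77550366  1.16044826  2.82473009] 0.6069360471005782
True
8.3583 [ 0.00042723 -0.00011852 -0.0063996 ] [-0.0928008   2.43466052  5.95826644] 0.6122758633630327
```

```bash
python3 - <<'E'
from h import *
yaw,phi=-.25,.95; q=tilt(yaw,phi); z=tz(q)
r.let_go(); o=r.get_obs(); p=o["position"]; print(o["time"])
r.move_l(p-.09*z,.15)
r.movep([.45,.17,.22],down(0)); 
im,c=snap("wrist","w3"); o=r.get_obs(); print(o["time"],o["position"],o["ft_force"])
np.savez("w3.npz",im=im,pose=c["pose"],cx=c["cx"],cy=c["cy"],vertical_fov=c["vertical_fov"])
for k in ("disk","disk_top","board_mid","jar_mouth"): print(k,[(np.round(d["position"],1).tolist(),round(d["conf"],2),p2w(d["position"],c,.025).round(3).tolist()) for d in r.find_in(k,"wrist")][:3])
E
```

```text
8.8417
10.4417 [0.44964645 0.17007919 0.21840798] [-1.02471637 -0.57607952  0.05940615]
disk [([280.0, 180.1], 0.86, [0.45, 0.168, 0.025]), ([467.3, 34.1], 0.85, [0.615, 0.3, 0.025])]
disk_top [([279.3, 178.0], 0.9, [0.449, 0.17, 0.025]), ([467.8, 32.4], 0.84, [0.615, 0.301, 0.025])]
board_mid [([277.4, 140.9], 0.9, [0.447, 0.207, 0.025]), ([251.1, 375.4], 0.7, [0.414, -0.073, 0.025])]
jar_mouth [([379.6, 332.1], 0.83, [0.564, -0.011, 0.025])]
```

View pics/w3.png

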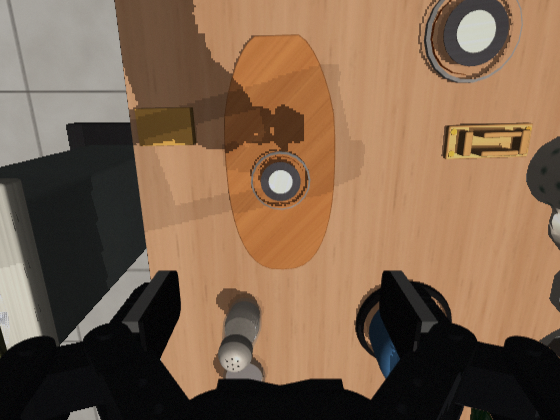

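```bash
python3 - <<'E'
from h import *
d=np.load("w3.npz"); im=d["im"]; c={k:d[k] for k in ("pose","cx","cy","vertical_fov")}
q=down(np.pi/2)
r.movep([.450,.169,.06],q); f0=r.get_obs()["ft_force"]
print(r.move_l([.450,.169,-.002],.06,contact_N=5)); o=r.get_obs(); zc=o["position"][2]; print(o["time"],o["position"],o["ft_force"]-f0)
z=zc+.011
r.move_l([.450,.169,z],.1); r.gripper_close(); o=r.get_obs(); print(o["time"],o["position"],o["ft_force"]-f0,o["finger_gap"])
r.let_go()
r.move_l([.450,.169,z+.022],.15)
open("z.txt","w").write(str(z)); print(z,r.get_obs()["time"])
E
```

```text
True
12.9583 [0.44935134 0.16881548 0.00084019] [-1.54859709 -0.41127403  6.23002464]
13.625 [0.44967287 0.16889428 0.01219832] [-2.4657901  -0.13292586  7.14115472] 0.6582489639885588
0.011840192461536097 14.3333
```

```bash
python3 - <<'E'
from h import *
z=float(open("z.txt").read()); q=down(0)
r.movep([.4497,.1689,z+.025],q)
r.move_l([.4497,.1689,z],.1); r.gripper_close(); o=r.get_obs(); print(o["time"],o["position"],o["finger_gap"])
r.move_l([.4497,.1689,.15],.2)
r.movep([.601,-.014,.297],q); o=r.get_obs()
im,c=snap("wrist","w4"); print(o["time"],o["position"],o["ft_force"])
np.savez("w4.npz",im=im,pose=c["pose"],cx=c["cx"],cy=c["cy"],vertical_fov=c["vertical_fov"])
for k in ("jar_mouth","jar"): print(k,[(np.round(d["position"],1).tolist(),round(d["conf"],2),p2w(d["position"],c,.104).round(4).tolist()) for d in r.find_in(k,"wrist")][:3])
# contours, disk in w3 and mouth in w4
d3=np.load("w3.npz"); c3={k:d3[k] for k in ("pose","cx","cy","vertical_fov")}
for im_,cc,zz in ((d3["im"],c3,.025),(im,c,.104)):
    g=cv2.medianBlur(cv2.cvtColor(im_,cv2.COLOR_RGB2GRAY),3)[100:270,190:370]
    H=cv2.HoughCircles(g,cv2.HOUGH_GRADIENT,1.5,4,param1=100,param2=25,minRadius=18,maxRadius=45)
    if H is not None: print([(np.round(h+[190,100,0],1).tolist(),p2w(h[:2]+[190,100],cc,zz)[:2].round(4).tolist()) for h in H[0][:6]])
E
```

```text
16.5333 [0.45017413 0.16904029 0.01306936] 0.6542537905538601
18.4583 [ 0.59965295 -0.01308015  0.29525498] [-0.48337332 -0.38939373 -1.28809422]
jar_mouth [([280.1, 165.6], 0.67, [0.5997, 0.0016, 0.104])]
jar [([282.2, 165.6], 0.91, [0.6017, 0.0016, 0.104])]
[([279.2, 177.2, 28.5], [0.4489, 0.1712]), ([280.8, 226.8, 42.4], [0.4504, 0.1186]), ([280.8, 231.2, 39.2], [0.4504, 0.1136]), ([274.8, 175.8, 25.4], [0.4445, 0.1728]), ([285.2, 175.8, 26.5], [0.4549, 0.1728]), ([286.8, 234.2, 34.2], [0.4567, 0.1102])]
[([279.2, 160.8, 44.1], [0.5988, 0.0063]), ([277.8, 166.8, 42.4], [0.5974, 0.0004]), ([280.8, 171.2, 42.4], [0.6003, -0.004]), ([283.8, 168.2, 39.2], [0.6033, -0.001]), ([279.2, 180.2, 26.0], [0.5989, -0.0131]), ([285.2, 174.2, 34.2], [0.6048, -0.007])]
```

```bash
python3 - <<'E'
from h import *
for f,x0,x1,y0,y1 in (("w3",246,314,146,214),("w4",240,320,135,225)):
    h=cv2.cvtColor(np.load(f+".npz")["im"],cv2.COLOR_RGB2HSV).astype(int)
    for y in range(y0,y1,2):
        print(y,"".join("#" if V<70 else ("b" if 90<H<130 and S>80 else ("W" if S<60 and V>170 else ("g" if S<60 else "."))) for H,S,V in h[y,x0:x1]))
E
```

```text
146 ....................................................................
148 ....................................................................
150 ....................................................................
152 .............................gggggggggggg...........................
154 ......................gggggg..............gggg.g##..................
156 ...................ggg.........................gggg.................
158 ...............ggg.................................ggg..............
160 ..............gg.....................................ggg............
162 ............gg..............#.#ggg#g#g.................ggg..........
164 ..........gg.............gggggggggggg#gggggg#............gg.........
166 .........gg...........g#g#ggggggggggggggggggggg...........gg........
168 ........gg..........gggg#ggggg#gggggg#ggggggggggg...........g.......
170 .......gg.........###ggg#gggggggWWWWWgggggggggggggg..........g......
172 ......gg.........#g##ggggg#gWWWWWWWWWWWWWggggggggggg.........gg.....
174 ......g.........gg###gg##gWWWWWWWWWWWWWWWWWWggggggggg.........g.....
176 .
[... 4506 characters left out ...]
....................
209 .......................WWWWWWWWWWWWWWWWWWWWWWWWWWWWWgWg.........................
211 ...........................WWWWWWWWWWWWWWWgWWgggg...............................
213 .................................WWWWWWWWW......................................
215 ................................................................................
217 ................................................................................
219 ................................#############...................................
221 ......................##########gggggggggggg################....................
223 ..............########gggggggggggggggggggggggggggggggggggggg#####...............
```

```bash
python3 - <<'E'
from h import *
ld=lambda f:{k:np.load(f)[k] for k in ("pose","cx","cy","vertical_fov")}
b=np.array([.4499,.1690])-p2w((280.2,180),ld("w3.npz"),.022)[:2]
m=p2w((279.6,180.1),ld("w4.npz"),.104)[:2]+b; print("bias",b,"mouth",m)
np.save("m.npy",m)
r.move_l([*m,.120],.2); r.hold(.1); f0=r.get_obs()["ft_force"]
hit=r.move_l([*m,.0975],.04,contact_N=5); o=r.get_obs(); print(hit,o["time"],o["position"],o["ft_force"]-f0,o["torque"])
E
```

```text
bias [3.57800976e-05 1.25306084e-03] mouth [ 0.59923521 -0.01164555]
True 20.225 [ 0.59879935 -0.01239763  0.10081012] [-2.00846039 -2.40721809  3.82395265] [-0.26745727  0.12829332  0.00885768]
```

```bash
python3 - <<'E'
from h import *
p=np.load("m.npy").copy(); f0=np.array([-.5,-.4,-1.3])
p=np.array([.5992,-.0117])
for i in range(7):
    o=r.get_obs(); f=o["ft_force"]-f0; print(i,o["position"].round(4),f.round(1),round(o["time"],2))
    if o["position"][2]<.0988: break
    p=p+np.clip(f[:2]*.0004,-.001,.001)
    z=o["position"][2]
    r.move_l([*p,z+.0005],.03); r.move_l([*p,.0972],.03,contact_N=6)
np.save("m2.npy",p)
E
```

```text
0 [ 0.5988 -0.0124  0.1008] [-1.5 -1.8  4.8] 20.23
1 [ 0.5987 -0.0131  0.0998] [0.2 0.1 7.9] 20.68
2 [ 0.5987 -0.0132  0.0996] [-3.7 -4.3 17.8] 21.18
3 [ 0.5983 -0.0132  0.0995] [-3.8 -0.9 18.8] 21.69
4 [ 0.5977 -0.0136  0.0994] [-3.4 -0.5 20.6] 22.19
5 [ 0.5974 -0.0139  0.0994] [-1.  -0.6 18.4] 22.69
6 [ 0.5972 -0.0141  0.0994] [ 0.9  0.2 18.4] 23.19
```

```bash
python3 - <<'E'
from h import *
m=np.array([.5975,-.0136])
r.let_go(); r.move_l([*m,.150],.2); r.gripper_close(); r.hold(.1); f0=r.get_obs()["ft_force"]
for dx,dy in ((0,.018),(0,-.018)):
    r.move_l([m[0]+dx,m[1]+dy,.122],.2)
    r.move_l([m[0]+dx,m[1]+dy,.100],.05,contact_N=8); o=r.get_obs(); print(o["time"],o["position"].round(4),(o["ft_force"]-f0).round(1))
r.move_l([*m,.2],.25); r.let_go()
r.movep([m[0],m[1]+.02,.297],down(0))
im,c=snap("wrist","w5"); np.savez("w5.npz",im=im,pose=c["pose"],cx=c["cx"],cy=c["cy"],vertical_fov=c["vertical_fov"])
print([(d["position"].round(1) if hasattr(d["position"],"round") else d["position"],d["conf"]) for d in r.find_in("disk","wrist")])
h=cv2.cvtColor(im,cv2.COLOR_RGB2HSV).astype(int)
for y in range(160,262,2):
    print(y,"".join("#" if V<70 else ("b" if 90<H<130 and S>80 else ("W" if S<60 and V>170 else ("g" if S<60 else "."))) for H,S,V in h[y,236:326]))
print(r.get_obs()["time"])
E
```

```text
26.05 [0.599  0.0039 0.1101] [-1.8  0.5  6.8]
26.725 [ 0.5978 -0.0311  0.1101] [-0.4  0.6  6.5]
[([276.8, 199.8], 0.61)]
160 ..#######....#######bb##bb####b####b######b##bb##b##bbbbbbbbbbbbbbbbb####.....######......
162 .#######....#####b###b#####b########bb##bb#####b#####b##bbbbbbbbbbbbbbbb##.....######.....
164 #######....####bb#b###b#b#b#b#bbb#b#b####b##b#b#########b#bbbbbbbbbbbbbbb##.....######....
166 ######....####b########bb#bb#b#bbb##ggWWWWWWWWWWWWWgg###b#bbbbbbbbbbbbbbbbb#....#######...
168 ######...############bbbb#b###gWWWWWgggggggggWWWWWWWWWWWWWg#b#bbbbbbbbbbbbbbb....######...
170 ######..###b#######b#bb#b#gWWWgggggggggggggggggggggWWWWWWWWWWgb#bbbbbbbbbbbbbb...######...
172 #####..##b#b###########gWWggWWgggg#ggggggggggggggggggggggggWWWWWg#bbbbbbbbbbbbb#..######..
174 #####..##b###########WggWWgggggggggggggWWWWgggggggggggg###gggWWWWWW#bbbbbbbbbbbb..######..
176 #####.##bbbb#######gggWWggggggggWWWgg.............ggWWgggggg#ggWWWWWWbbbbbbbbbbbb.######..
178 #######bbbb######gWgggggggggWWg....ggggggggggggggggg..WWgWgggggggWWWggbbbbbbbbbbb#######..
180 #######bbbbb####WggWWgggg
[... 3173 characters left out ...]
...........................
248 ..........................................................................................
250 ..........................................................................................
252 ..........................................................................................
254 ..........................................................................................
256 ..........................................................................................
258 ..........................................................................................
260 ..........................................................................................
28.6083
```

```bash
python3 - <<'E'
from h import *
q=down(0)
r.movep([.545,-.366,.2],q)
im,c=snap("wrist","w6"); o=r.get_obs(); print(o["time"],o["position"])
h=cv2.cvtColor(im,cv2.COLOR_RGB2HSV)
m=cv2.inRange(h,(20,130,60),(35,255,255)); m=cv2.morphologyEx(m,cv2.MORPH_CLOSE,np.ones((7,7)))
cs,_=cv2.findContours(m,cv2.RETR_EXTERNAL,cv2.CHAIN_APPROX_NONE)
for k in sorted(cs,key=cv2.contourArea)[-3:]:
    e=cv2.fitEllipse(cv2.convexHull(k)); print(np.round(e[0],1),np.round(e[1],1),"->",p2w(e[0],c,.02).round(4), "size mm",(np.array(e[1])*(c["pose"][2][3]-.02)/345*1000).round(1))
print([(np.round(d["position"],1),d["conf"],p2w(d["position"],c,.02).round(3)) for d in r.find_in("ring","wrist")])
E
```

```text
30.1 [ 0.5458536  -0.36473273  0.20053937]
[317.  234.5] [ 5.6 24.6] -> [ 0.5837 -0.4183  0.02  ] size mm [ 5.2 23. ]
[283.   95.8] [69.4 88.4] -> [ 0.549  -0.2857  0.02  ] size mm [65.  82.8]
[347.9 249. ] [74.4 76. ] -> [ 0.6157 -0.4341  0.02  ] size mm [69.6 71.2]
[(array([340.2, 234.7]), 0.9, array([ 0.607, -0.418,  0.02 ])), (array([262.6,  88.1]), 0.77, array([ 0.531, -0.279,  0.02 ]))]
```

```bash
python3 - <<'E'
from h import *
h=cv2.cvtColor(np.load("w5.npz")["im"]*0+cv2.imread("pics/w6.png")[:,:,::-1],cv2.COLOR_RGB2HSV).astype(int)
for y in range(40,150,2):
    print(y,"".join("#" if V<60 else ("Y" if 20<=H<=36 and S>130 else ("g" if S<60 else ".")) for H,S,V in h[y,220:330]))
E
```

```text
40 ..............................................................................................................
42 ..............................................................................................................
44 ..............................................................................................................
46 ..............................................................................................................
48 ..............................................................................................................
50 ..............................................................................................................
52 ..............................................................................................................
54 ..............................................................................................................
56 ..............................................................................................................
58 .................................................Y.....................
[... 4494 characters left out ...]
..........
138 .......................................................########...............................................
140 .......................................YY................YYYY.................................................
142 .......................................YY................YYYYYY...............................................
144 ..............................................................................................................
146 ..............................................................................................................
148 ..............................................................................................................
```

```bash
python3 - <<'E'
from h import *
c=np.array([.5455,-.292]); j1=np.arctan2(c[1],c[0]); y2=j1+2.58; y1=y2-np.pi/2
print(r.solve_ik([*c,.018],down(y2)))
r.movep([*c,.075],down(y1)); f0=r.get_obs()["ft_force"]
print(r.move_l([*c,.019],.15,contact_N=8),r.get_obs()["position"]); r.gripper_close(); o=r.get_obs(); print(o["time"],o["finger_gap"],o["ft_force"]-f0)
r.let_go(); r.move_l([*c,.06],.2)
r.movep([*c,.06],down(y2)); print(r.move_l([*c,.019],.15,contact_N=8)); r.gripper_close(); o=r.get_obs(); print(o["time"],o["position"],o["finger_gap"],o["ft_force"]-f0)
r.move_l([*c,.10],.2); o=r.get_obs(); print(o["time"],o["finger_gap"],o["grasp_force"])
E
```

```text
[-5.59735005e-01  5.83544540e-01  1.65039471e+00 -4.44089210e-16
  9.07653403e-01 -2.64825655e+00]
False [ 0.54655179 -0.29329146  0.02016163]
31.6417 0.7470052469174574 [-2.16679445  1.32418218  5.85661304]
False
34.5167 [ 0.54633824 -0.29249634  0.02104858] 0.7652782959942369 [-2.62671101  1.09057705  4.47564523]
35.075 0.7569256891300205 66.36768104508519
```

```bash
python3 - <<'E'
from h import *
m=np.array([.5984,-.0128]); q0=r.solve_ik([*m,.15],down(2.5)); yaw=2.5+ (q0[5]+2.62); print(q0,yaw)
r.movep([*m,.16],down(yaw)); r.hold(.1); f0=r.get_obs()["ft_force"]; t0=r.get_obs()["torque"]
hit=r.move_l([*m,.112],.06,contact_N=5); o=r.get_obs(); print(hit,o["time"],o["position"].round(4),(o["ft_force"]-f0).round(1),(o["torque"]-t0).round(2),o["qpos"][5])
np.savez("st.npz",f0=f0,t0=t0,yaw=yaw)
E
```

```text
[-9.19509199e-02  4.08754498e-01  1.56623272e+00 -4.44089210e-16
  1.16660543e+00 -2.59195092e+00] 2.5280490801320923
True 36.9583 [ 0.5976 -0.0133  0.1179] [-2.  -1.6  7.6] [-0.15  0.1   0.09] -2.6199618611345827
```

```bash
cat > screw.py <<'E'
from h import *
s=np.load("st.npz"); f0,t0,yaw=s["f0"],s["t0"],float(s["yaw"])
def screw(p,yaw,n,step=.3,tlim=.6,tmax=60):
    """turn clockwise in steps, keeping about 8 N on the ring; returns why it stopped"""
    for i in range(n):
        o=r.get_obs(); f=o["ft_force"]-f0
        p[2]=o["position"][2]-3.8e-3*step*.7-np.clip((8-f[2])/8000,-.0015,.002)
        p[:2]+=np.clip(f[:2]*5e-5,-.0003,.0003)
        yaw-=step
        r.move_l(p,.15,rot=down(yaw)); o=r.get_obs(); f=o["ft_force"]-f0; t=o["torque"]-t0
        print(round(o["time"],2),round(yaw,2),o["position"].round(4),f.round(1),t.round(2),round(o["qpos"][5],2),round(o["finger_gap"],3))
        if abs(t[2])>tlim: return "tight",yaw
        if o["time"]>tmax or o["qpos"][5]>2.68-step: break
    return "end",yaw
E
python3 - <<'E'
from screw import *
p=np.array([.5980,-.0130,.117])
print(screw(p,yaw,6))
E
```

```text
37.41 2.23 [ 0.5982 -0.0133  0.1169] [ 0.4 -2.8  3. ] [-0.24 -0.13 -0.02] -2.32 0.76
37.86 1.93 [ 0.5983 -0.0135  0.1156] [-0.7 -1.9  4.9] [-0.42 -0.21  0.01] -2.02 0.76
38.31 1.63 [ 0.5978 -0.0133  0.1145] [ 0.7 -1.4  3.1] [-0.23 -0.14  0.01] -1.72 0.757
38.76 1.33 [ 0.5973 -0.0133  0.1125] [-0.3 -1.  -0.6] [-0.19 -0.02  0.05] -1.43 0.763
39.21 1.03 [ 0.5984 -0.0133  0.1114] [-0.2 -0.2  6.7] [-0.12  0.09  0.06] -1.12 0.761
39.66 0.73 [ 0.5988 -0.0136  0.1114] [ 0.5 -1.2  8.4] [-0.24  0.04  0.02] -0.82 0.756
('end', 0.7280490801320922)
```

```bash
python3 - <<'E'
from screw import *
p=np.array([.5985,-.0133,.111])
w,y=screw(p,0.7280490801320922,9); print(w,y)
E
```

```text
40.11 0.43 [ 0.5991 -0.0136  0.1114] [-0.1 -1.7  6.8] [-0.17  0.15  0.05] -0.52 0.758
40.56 0.13 [ 0.5989 -0.014   0.1113] [ 0.1 -2.6  8. ] [-0.36  0.22  0.08] -0.22 0.758
41.01 -0.17 [ 0.5996 -0.0104  0.111 ] [1.3 6.8 5.5] [ 1.31 -0.56 -0.3 ] 0.08 0.76
41.46 -0.47 [ 0.5998 -0.0126  0.1112] [0.2 0.4 9. ] [ 0.12 -0.15 -0.51] 0.38 0.748
41.91 -0.77 [ 0.6015 -0.0118  0.1115] [3.7 2.6 3.8] [ 0.44 -0.82  0.23] 0.68 0.741
42.36 -1.07 [ 0.611  -0.0087  0.1126] [19.  12.4 -5.9] [ 1.91 -3.58  0.02] 0.98 0.722
42.81 -1.37 [ 0.6215 -0.0111  0.1152] [37.   5.9 -9.8] [ 1.57 -5.88 -0.68] 1.28 0.638
tight -1.3719509198679078
```

```bash
python3 - <<'E'
from h import *
r.let_go(); o=r.get_obs(); p=o["position"]; print(o["time"],p,o["ft_force"])
r.move_l(p+[0,0,.05],.2); r.movep([.5988,-.0128+.0,.30],down(0))
im,c=snap("wrist","w7"); np.savez("w7.npz",im=im,pose=c["pose"],cx=c["cx"],cy=c["cy"],vertical_fov=c["vertical_fov"]); print(r.get_obs()["time"])
cv2.imwrite("pics/z7.png",np.hstack([cv2.resize(im[90:270,180:380,::-1],(600,540),interpolation=2)]))
E
```

```text
43.225 [ 0.59734509 -0.01277988  0.10935831] [ 0.24923454 -0.07700249 -0.44553205]
44.9167
```

View pics/z7.png

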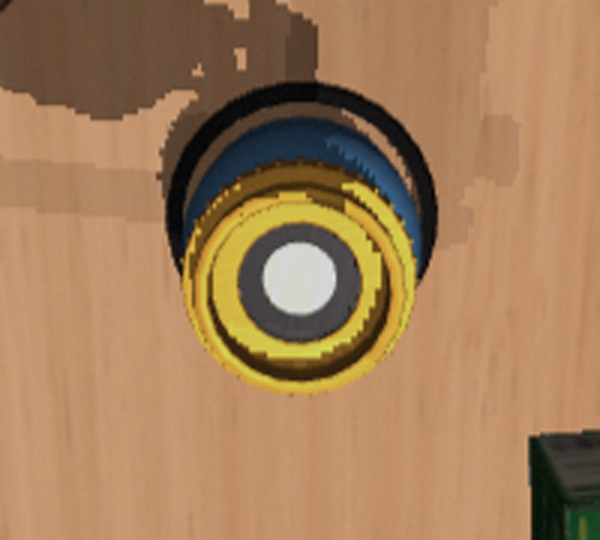

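```bash
python3 - <<'E'
from h import *
p=np.array([.5985,-.0130,.1105]); yaw=.6
r.movep([*p[:2],.15],down(yaw)); r.hold(.1); f0=r.get_obs()["ft_force"]; t0=r.get_obs()["torque"]
print(r.move_l(p,.12,contact_N=8)); p[2]=r.get_obs()["position"][2]; r.gripper_close(); o=r.get_obs(); print(o["time"],o["position"],o["finger_gap"])
best=0
for i in range(16):
    yaw-=.1; r.move_l(p,.15,rot=down(yaw)); o=r.get_obs(); t=o["torque"]-t0
    print(round(o["time"],2),round(yaw,2),o["position"].round(4),(o["ft_force"]-f0).round(1),t.round(2),round(o["finger_gap"],3))
    if abs(t[2])>.85 or (abs(t[2])<best-.15): break
    best=max(best,abs(t[2]))
    if o["time"]>60: break
E
```

```text
False
46.475 [ 0.59712103 -0.01466058  0.11226033] 0.7413353720794895
46.73 0.5 [ 0.5986 -0.0172  0.1124] [ -3.2 -12.    1. ] [-1.76  0.02  0.46] 0.749
46.98 0.4 [ 0.5995 -0.02    0.1123] [ -0.6 -18.1  -2.7] [-3.25  0.11  0.52] 0.743
47.23 0.3 [ 0.6001 -0.0237  0.1124] [  0.2 -30.2  -2.6] [-4.94  0.13 -0.69] 0.744
47.48 0.2 [ 0.5992 -0.0219  0.1124] [ -1.6 -23.1   0.4] [-4.    0.31 -0.48] 0.746
```

```bash
python3 - <<'E'
from h import *
r.let_go(); p=np.array([.5980,-.0133,.1105]); yaw=1.4
r.move_l([*p[:2],.135],.2); r.movep([*p[:2],.135],down(yaw)); r.hold(.1); f0=r.get_obs()["ft_force"]; t0=r.get_obs()["torque"]
r.move_l(p,.12); r.gripper_close(); o=r.get_obs(); print(o["time"],o["position"],(o["ft_force"]-f0).round(1),o["finger_gap"])
for i in range(5):
    yaw-=.06; r.move_l(p,.15,rot=down(yaw)); o=r.get_obs(); t=o["torque"]-t0
    print(round(o["time"],2),round(yaw,2),o["position"].round(4),(o["ft_force"]-f0).round(1),t.round(2),round(o["qpos"][5],3),R.from_quat(o["ee_rot"]).as_euler("ZYX")[0].round(3))
E
```

```text
49.9917 [ 0.59839821 -0.01543877  0.11224179] [-2.3 -6.3  5.4] 0.7519566567440273
50.24 1.34 [ 0.6004 -0.016   0.1122] [ 0.7 -8.3  1.4] [-1.02 -0.31 -0.77] -1.431 2.909
50.49 1.28 [ 0.6019 -0.0166  0.1122] [ 4.1 -8.8 -1.4] [-1.21 -0.83  0.2 ] -1.373 2.852
50.74 1.22 [ 0.6036 -0.0173  0.1122] [ 7.5 -9.7 -5.2] [-1.68 -1.32  0.19] -1.313 2.792
50.99 1.16 [ 0.6049 -0.0181  0.1123] [  9.2 -10.4  -6.8] [-2.01 -1.6   1.22] -1.255 2.735
51.24 1.1 [ 0.607  -0.0195  0.1124] [ 14.2 -14.9 -10. ] [-2.73 -2.19 -0.19] -1.192 2.671
```

```bash
python3 - <<'E'
from h import *
r.let_go(); p=r.get_obs()["position"]; r.move_l([p[0],p[1],.22],.2); r.hold(.2)
o=r.get_obs(); print(o["time"],o["position"],o["ft_force"])
print([(np.round(d["position"]),d["conf"]) for d in (r.read_camera("wrist") is not None and r.find_in("ring","wrist"))])
print(r.close_job())
E
```

```text
52.5 [ 0.59645039 -0.01272335  0.21813313] [-0.84488366  0.5328737  -0.29133523]
[(array([  5., 341.]), 0.89), (array([273., 186.]), 0.71)]
the job is handed in; nothing more can be done
None
```

I handed the job in at 52.5 s: the disk is seated level in the jar, and the brass ring is on top and no longer turned when I tried to tighten it further. That it is tight is inferred from the ring holding while the gripper slid round it; the torque readings swung both ways and were too noisy to confirm it. While tightening, the gripper slipped on the crown and the side force reached about 37 N on the wrist. While reaching into the rack it also pressed on something, about 27 N, that I couldn't identify. I did not recheck the cup, glass, sugar jar and salt mill at the end.

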